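Ammonite under the ultraviolet lamp

ROBOT

A 6-joint arm with a two-finger parallel gripper is mounted at the origin on the work surface. World frame = base frame: x ahead of the robot, y to its left, z up, the work surface at z = 0. Lengths are in mm, angles in rad, forces in N, time in s.
With the tool pointing down it reaches from about 350 to 975 mm from the base axis. Payload 7.1 kg.
Tool frame: the origin (TCP) lies at the very end of the fingers, on their centre line; the grasp point (between the pads) lies 19 mm behind it; z points along the fingers, y is the line along which they close (so a half turn about z gives the same grasp; the last joint's range is limited). The gripper opens to 88 mm and grips with 3 to 60 N. Pads are 20 mm wide; open, the fingers measure 115 mm over their backs; the gripper's body (75 mm by 178 mm) begins 61 mm behind the grasp point.
Start: joints at [-1.348, 0.423, 1.63, -0, 1.089, -0.019], TCP at [149.676, -606.796, 222.675] pointing down, gripper open.
Joint ranges: [-3, 3], [-0.9, 2.11], [0.09, 2.58], [-1.31, 4.45], [0.11, 2.69], [-2.54, 2.54]. Speed limits (rad/s): [2.39, 2.39, 3.01, 3.14, 3.14, 3.14].

INTERFACE

Orientations are given as a rotation vector (axis times angle).
In Python, from workcell import get_obs, get_image, job, models gives the robot as it stands.
- The arm moves only by the tool jog_arm, never from a script. Its argument "increments" is one flat list of numbers, 7 for each row, row after row: the turn, a rotation vector about the tool's x, y, z in degrees, then the shift along the tool's x, y, z in mm, then the opening in per cent of the stroke, from 0 (shut) to 100 (fully open). A call has 1 to 12 rows; each row shifts and turns the commanded pose from where the row before left it, along the tool's axes as they then stand; what a row does not reach is not made up. A row lasts 1/8 s, in which the tool goes at most 62.5 mm and 10.7 degrees, less where a joint would pass 70% of its speed; a pose out of reach is approached as far as the arm can. A call is refused whole if a number of a shift passes 62.5 or a number of a turn 10.7, either way. A call with a gripper value outside its range is refused whole. The fingers move at their own pace and stop on an object; the grip force is fixed at half the most. Time passes only in rows, so rows that do not move let the fingers close. It gives the time, the measured TCP pose, the force, the opening and the grip force at its end, in the units of the state.
- get_obs(): the state, without advancing time (a new reading comes with each control period).
- get_image(name): name is "scene" or "top"; returns a dict with "pixels" (480x640x3 uint8, blue, green, red), "depth" (480x640 float32, mm along the optical axis (not along the pixel's ray), 0 where there is no reading), "fx", "fy", "cx", "cy" (pixels), "cam_to_world" (4x4, takes a point from camera to world coordinates). Camera axes: x right, y up, looking along -z (the intrinsics and any distortion apply to the point x, -y, -z); pixel columns grow to the right and rows downward; lengths in mm; the calibration is good to about 2 mm. A picture is of the moment at which its call begins.
- job.close_job(): hands the job in; it is judged then, once.
Trained networks look in the newest picture that a camera, given by its name, has taken for a name from the list of things; names that differ only in an ending like _2 or _b are one class to them, and where a whole thing is asked for, a point or a joint stands for the part that bears it (a point fixed in the world has none). Each returns a list of dicts, best first, with "p" (0 to 1); they miss things now and then, are a little off and sometimes report something else, mostly with a low value. They report only what shows in the picture. A call takes as long as a camera call. They do not tell look-alikes from the thing itself.
- models.look_for(target, camera): "centre" ([x, y, z] in mm, in world coordinates, good to about 4 mm: the middle of the surface that is visible of it).
- models.regions_of(target, camera): "region" (480x640 bool, what is visible of it).
The state is a dict: "t": time; "qpos": joint angles; "qvel": joint speeds; "joint_torque": joint torques, N m; "ee_pos": TCP position; "orientation": TCP orientation; "ft_force": force on the tool from outside, world axes, zero at the start; "moment": the same for the moment, N m; "width": finger opening in mm; "grasp_force": force on a finger pad.
Only numpy, scipy, OpenCV 4.12 (cv2) and the standard library are available. Lean on these libraries where they do the work, as an engineer would, in place of code of your own. Each camera call takes 0.05 s, during which the arm holds its last target. There are 200 camera calls.

TASK

Look at the ammonite under ultraviolet light: lift the rock block with the coiled fossil out of the preparation tray, set it down gently, fossil side up, in the open drawer of the viewing cabinet, and slide the drawer fully shut. Only then press the large mushroom-headed lamp button on top of the cabinet right down and finish while still holding it down with the fingers, without leaning hard on it: it is spring-loaded and the lamp burns only while it is held. Leave the small button alone, and do not disturb the other specimens or the things lying about on the bench.

Things in the scene. Friction and masses are not known exactly. Their poses are not given: they have to be found in the camera images.
- ammonite: Block of grey rock 60 mm long (its x), 42 mm wide (its y; flat parallel sides up to 28 mm height, narrowing to 36 mm wide above), 36 mm high, with a light-brown coiled ammonite 38 mm across lying on top (41 mm high in all). 0.22 kg, may vary by a quarter. Origin at the centre of its underside, z up. At the start it lies fossil side up in the tray, at any of three places.
- nodule: Brown egg-like rock nodule, round in plan, 56 mm across and 39 mm high, lying in the tray; not to be disturbed. Origin at the centre of its underside.
- slab: Thin dark slate slab 82 x 54 mm, 12 mm thick, with a small ribbed fossil on top, lying in the tray; not to be disturbed. Origin at the centre of its underside.
- tray: Shallow open plastic preparation tray, 340 mm (its x) by 280 mm (its y), fixed to the bench; floor 5 mm thick, rim 21 mm above the bench. Origin at the centre of its underside. It may stand to the left or the right of the cabinet.
- uv_cabinet: Grey metal ultraviolet viewing cabinet, fixed. Origin on the bench under the middle of its front face; x runs from there back into the cabinet, y to the left seen from the robot, z up. 240 mm wide, 270 mm deep. Its front part is a ledge 86 mm high with the two buttons; from 120 mm behind the front face a hood with a rubber eye shade rises to 160 mm. The drawer comes out of the front, toward -x.
- drawer (a joint): How far the drawer is out, in m: 0 fully shut (front panel against the cabinet), up to 0.15; at the start 0.115 to 0.135. It slides with a friction of 1.5 N and stays where it is left.
- drawer_handle (a point): Middle of the drawer's bar handle: a level bar 110 mm long, 11 mm thick, parallel to the cabinet's y, 46 mm above the bench, 35 mm in front of the drawer's front panel (12 mm thick, top edge 75 mm up). Moves with the drawer; shut, it is 47 mm in front of the cabinet's front face. Axes parallel to the cabinet's.
- drawer_floor (a point): Point on the drawer's inner floor, 22 mm above the bench, midway between the side walls, 62 mm behind the inside of the front panel; moves with the drawer. The floor is 172 mm wide (y) and reaches 62 mm to the front of the point and 99 mm behind it (x); side and back walls 32 mm high. Axes parallel to the cabinet's.
- lamp_button (a joint): How far the large lamp button is pressed, in m: 0 released, 0.008 right down on its stop. It is spring-loaded: it starts to move at about 3.5 N, takes about 8.5 N at the stop and springs back when let go.
- lamp_button_top (a point): Centre of the top of the large lamp button, a black mushroom head 36 mm across, on the ledge 45 mm behind the front face and 50 mm to the right of the cabinet's middle (toward the cabinet's -y). Its top is 115 mm above the bench when released and goes straight down with the button.
- small_button (a joint): How far the small black button (18 mm across, top 96 mm above the bench, 45 mm behind the front face and 45 mm left of the cabinet's middle) is pressed, in m: 0 released, up to 0.005. Not to be pressed.
- jar: Closed jar 56 mm across, 75 mm high, standing on the bench to one side; not to be disturbed. Origin under its centre.
- loupe: Folding hand lens, 64 mm long, 32 mm wide, 11 mm high, lying on the bench; not to be disturbed. Origin under the centre of the lens.
- brush: Wooden-handled brush, 170 mm long, lying on the bench to one side; not to be disturbed.
Things that resemble listed ones, but are neither listed nor needed, are in the scene too. What is shaped like the ammonite but blue or red is not meant.

How it is judged (in metres and radians):
On the way, in this order (a step that is already met when the one before it is completed fails the run):
1. the ammonite block lies released on the floor of the open drawer, fossil side up (x of ammonite in the frame of drawer_floor between -0.05 and 0.08 m and y of ammonite in the frame of drawer_floor between -0.075 and 0.075 m and z of ammonite in the frame of drawer_floor below 0.006 m and angle between ammonite's own z axis and vertical below 0.2 rad and contact force between the fingers and ammonite below 0.05 N and value of joint drawer above 0.03 m), for 0.2 s.
2. the drawer is fully shut (value of joint drawer below 0.003 m and value of joint lamp_button below 0.002 m), for 0.2 s.
At the end, for the whole second after the job is handed in: The ammonite block rests on the drawer's floor, fossil side up (within 0.2 rad), the drawer is shut to within 3 mm, and the fingers hold the large lamp button at least 6 mm down of its 8 mm, pressing with 4 to 35 N, through the whole last second (x of ammonite in the frame of drawer_floor between -0.05 and 0.08 m and y of ammonite in the frame of drawer_floor between -0.075 and 0.075 m and z of ammonite in the frame of drawer_floor below 0.006 m and angle between ammonite's own z axis and vertical below 0.2 rad and linear speed of ammonite below 0.02 m/s and value of joint drawer below 0.003 m and value of joint lamp_button above 0.006 m and contact force between the fingers and uv_cabinet between 4 and 35 N); the arm keeps its last pose, push and grip.
It fails at once if the lamp button is pressed while the drawer is open (value of joint lamp_button above 0.003 m and value of joint drawer above 0.006 m).
It fails at once if the small button is pressed (value of joint small_button above 0.002 m).
It fails at once if the ammonite block is dropped or thrown, or the drawer slammed with it inside (contact force between the fingers and ammonite below 0.05 N and linear speed of ammonite above 0.5 m/s).
It fails at once if another specimen is disturbed (moved by more than 20 mm) (distance of any of nodule, slab from where it was at the start of the episode above 0.02 m).
It fails at once if the jar, hand lens or brush is disturbed (moved by more than 20 mm) (distance of any of jar, loupe, brush from where it was at the start of the episode above 0.02 m).
It also fails if it takes over 58 s, if anything falls off the work surface, if the arm or the gripper's body presses on something with over 40 N, if the wrist force passes 120 N, or if a joint passes its speed limit or range.

## Working session

There is one attempt and no reset: what is moved stays moved. The work goes in short steps, Python scripts to look and compute and a tool call to move; the robot and the scene stay as the last step left them, time stands still between calls to the robot, and variables do not carry over. Pictures are saved under pics/ and viewed, at most 10 in all, crops included, and the job is handed in when it is done.

Besides the shell and the picture viewer there is one more tool, called after "Emit:" as name(argument=value, ...) on one line, values as JSON. jog_arm: Moves the arm, as the interface text tells. Its arguments: {"type":"object","properties":{"increments":{"type":"array"}},"required":["increments"]}

```bash
mkdir -p pics; cat > h.py <<'E'
import numpy as np, cv2
from workcell import get_obs, get_image, job, models
def world(im, region):
    v,u=np.nonzero(region&(im["depth"]>0)); d=im["depth"][v,u]
    p=np.c_[(u-im["cx"])/im["fx"]*d, -(v-im["cy"])/im["fy"]*d, -d, np.ones(len(d))]
    return (p@im["cam_to_world"].T)[:,:3], u, v
E
python3 - <<'E'
from h import *
for c in("scene","top"):
    im=get_image(c); cv2.imwrite(f"pics/{c}0.png",im["pixels"])
    print(c,im["fx"],im["cam_to_world"].round(2).tolist(), [k for k in im])
    for n in("ammonite","drawer_handle","drawer_floor","lamp_button_top","small_button","uv_cabinet","tray","nodule","slab","jar","loupe","brush"):
        for r in models.look_for(n,c)[:4]: print(n,round(r["p"],2),np.round(r["centre"]))
o=get_obs();print(o)
E
```

```text
scene 440.6959721793527 [[-0.27, -0.75, 0.6, 1077.32], [0.96, -0.21, 0.17, 158.1], [-0.0, 0.63, 0.78, 845.7], [0.0, 0.0, 0.0, 1.0]] ['pixels', 'depth', 'fx', 'fy', 'cx', 'cy', 'cam_to_world']
ammonite 0.74 [354. 136.  35.]
ammonite 0.72 [357.   3.  30.]
ammonite 0.57 [527. 165.  39.]
drawer_handle 0.78 [ 486. -190.   27.]
drawer_floor 0.58 [ 486. -191.   26.]
lamp_button_top 0.49 [ 634. -257.  115.]
small_button 0.62 [ 644. -161.   96.]
uv_cabinet 0.65 [ 749. -187.   85.]
tray 0.66 [620. 219.   7.]
nodule 0.78 [589. 260.  33.]
slab 0.58 [646. 166.  17.]
jar 0.71 [559. 421.  64.]
loupe 0.81 [456. 416.  11.]
brush 0.66 [ 502. -446.   17.]
brush 0.33 [ 487. -197.   27.]
top 599.6662235752103 [[0.0, 0.99, -0.17, 238.72], [-1.0, -0.0, -0.02, -24.98], [-0.02, 0.17, 0.99, 1711.5], [0.0, 0.0, 0.0, 1.0]] ['pixels', 'depth', 'fx', 'fy', 'cx', 'cy', 'cam_to_world']
ammonite 0.87 [342.  -0.  37.]
ammonite 0.85 [332. 136.  36.]
ammonite 0.61 [508. 157.  40.]
drawer_handle 0.58 [ 524. -199.   20.]
drawer_floor 0.68 [ 524. -201.   20.]
uv_cabinet 0.96 [ 673. -207.   88.]
tray 0.69 [586. 208.   6.]

[... 228 characters left out ...]
't': 1.3, 'qpos': array([-1.34797471e+00,  4.23126047e-01,  1.62991085e+00, -1.86010816e-05,
        1.08859394e+00, -1.90081564e-02]), 'qvel': array([ 1.57175148e-04, -5.03358720e-04, -5.13735019e-04, -6.78926022e-05,
       -2.42169429e-04,  1.84529717e-04]), 'joint_torque': array([-5.94312187e-04, -5.44568861e+01, -2.74042958e+01,  6.44093519e-02,
        1.69286714e-02, -1.14959084e-05]), 'ee_pos': array([ 149.68463595, -606.78693528,  222.6545146 ]), 'orientation': array([-3.11861726e+00, -3.78949430e-01,  3.18532070e-05]), 'ft_force': array([ 0.42871498, -0.15005346, -0.38288897]), 'moment': array([-0.02418616, -0.07947934,  0.01660538]), 'grasp_force': 0.0, 'width': 87.44916033477836}
```

View pics/top0.png

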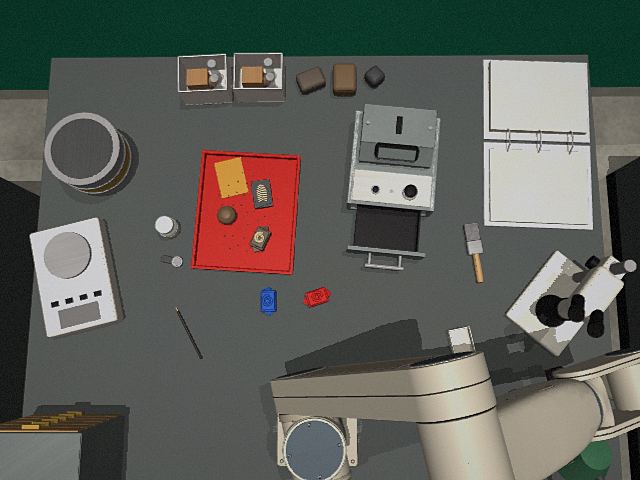

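View pics/scene0.png

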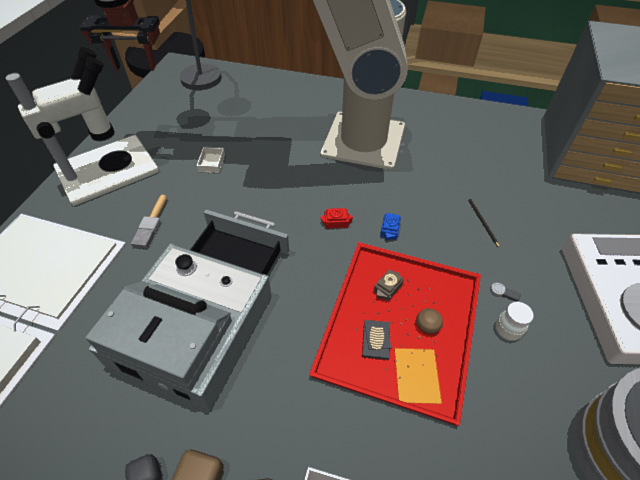

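Candidates for the ammonite in the top picture are the grey/brown block in the tray (261,238), a blue look-alike (268,300) and a red one (317,297). I choose the one in the tray. The cabinet is at (392,190) with its drawer open toward the robot, the lamp button is at (410,191) and the small button at (375,189).

```bash
python3 - <<'E'
from h import *
crops=[]
for c,b in(("scene",(355,245,70,70)),("top",(235,212,52,52))):
    im=get_image(c)
    x,y,w,h=b; crops.append(cv2.resize(im["pixels"][y:y+h,x:x+w],(390,390),interpolation=cv2.INTER_CUBIC))
    full=np.ones((480,640),bool); P,u,v=world(im,full)
    def rect(name,m,z):
        q=P[m].astype(np.float32); r=cv2.minAreaRect(q[:,:2]); print(c,name,m.sum(),np.round(r[0],1),np.round(r[1],1),round(r[2],1),"z",np.percentile(q[:,2],[5,50,95]).round(1))
    near=(np.hypot(P[:,0]-515,P[:,1]-158)<50)
    rect("amm>12",near&(P[:,2]>12)&(P[:,2]<60),0)
    rect("amm>31",near&(P[:,2]>31)&(P[:,2]<60),0)
    near=(np.hypot(P[:,0]-634,P[:,1]+259)<32); rect("lamp",near&(P[:,2]>108)&(P[:,2]<125),0)
    near=(np.hypot(P[:,0]-644,P[:,1]+161)<22); rect("small",near&(P[:,2]>92)&(P[:,2]<105),0)
    near=(P[:,0]>420)&(P[:,0]<620)&(P[:,1]>-310)&(P[:,1]<-80)
    rect("ledge",(P[:,0]>540)&(P[:,0]<800)&(P[:,1]>-350)&(P[:,1]<-60)&(P[:,2]>81)&(P[:,2]<91),0)
    rect("panel",near&(P[:,2]>70)&(P[:,2]<80)&(P[:,0]<500),0)
    rect("handle",near&(P[:,2]>38)&(P[:,2]<56)&(P[:,0]<445),0)
    rect("floor",near&(P[:,2]>15)&(P[:,2]<27),0)
cv2.imwrite("pics/crop.png",np.hstack(crops))
E
```

```text
Traceback (most recent call last):
cv2.error: OpenCV(4.12.0) /io/opencv/modules/imgproc/src/convhull.cpp:143: error: (-215:Assertion failed) total >= 0 && (depth == CV_32F || depth == CV_32S) in function 'convexHull'
```

```bash
cat > m.py <<'E'
from h import *
crops=[]
for c,b in(("scene",(355,245,70,70)),("top",(235,212,52,52))):
    im=get_image(c)
    x,y,w,h=b; crops.append(cv2.resize(im["pixels"][y:y+h,x:x+w],(390,390),interpolation=cv2.INTER_CUBIC))
    full=np.ones((480,640),bool); P,u,v=world(im,full)
    px=(389,285) if c=="scene" else (261,238)
    m=(abs(u-px[0])<3)&(abs(v-px[1])<3); print(c,im["fy"],im["cx"],im["cy"],len(P),"amm px",P[m].mean(0) if m.any() else "no depth")
    def rect(name,m,z=0):
        q=np.ascontiguousarray(P[m],np.float32)
        if len(q)<4: print(name,"none"); return
        r=cv2.minAreaRect(q[:,:2].copy()); print(c,name,m.sum(),np.round(r[0],1),np.round(r[1],1),round(r[2],1),"z",np.percentile(q[:,2],[5,50,95]).round(1))
    near=(np.hypot(P[:,0]-515,P[:,1]-158)<50)
    rect("amm>12",near&(P[:,2]>12)&(P[:,2]<60))
    rect("amm>31",near&(P[:,2]>31)&(P[:,2]<60))
    near=(np.hypot(P[:,0]-634,P[:,1]+259)<32); rect("lamp",near&(P[:,2]>108)&(P[:,2]<125))
    near=(np.hypot(P[:,0]-644,P[:,1]+161)<22); rect("small",near&(P[:,2]>92)&(P[:,2]<105))
    near=(P[:,0]>420)&(P[:,0]<620)&(P[:,1]>-310)&(P[:,1]<-80)
    rect("ledge",(P[:,0]>540)&(P[:,0]<800)&(P[:,1]>-350)&(P[:,1]<-60)&(P[:,2]>81)&(P[:,2]<91))
    rect("panel",near&(P[:,2]>70)&(P[:,2]<80)&(P[:,0]<500))
    rect("handle",near&(P[:,2]>38)&(P[:,2]<56)&(P[:,0]<445))
    rect("floor",near&(P[:,2]>15)&(P[:,2]<27))
cv2.imwrite("pics/crop.png",np.hstack(crops))
E
python3 m.py
```

```text
scene 440.6959721793527 318.6188686168477 243.35729746317537 306043 amm px [527.91816411 163.28348818  43.24495592]
scene amm>12 575 [512.7 161.3] [43.3 80.9] 67.4 z [17.5 38.8 45.2]
scene amm>31 400 [513.3 161.5] [41.7 56.7] 66.0 z [32.  40.8 45.6]
scene lamp 206 [ 630.5 -257. ] [34.8 34.5] 31.2 z [110.3 114.4 116.9]
scene small 56 [ 640.6 -163.2] [16.7 16.9] 10.0 z [93.6 95.9 98.5]
scene ledge 4888 [ 689.  -213.5] [241.8 201.5] 84.2 z [83.9 86.7 89.3]
scene panel 447 [ 469.7 -190.8] [215.2  14.5] 84.4 z [71.1 74.9 77.6]
scene handle 202 [ 432.2 -186.3] [107.8  19.7] 85.9 z [45.4 50.1 53.5]
scene floor 1930 [ 541.8 -183.1] [206.5 140.6] 86.0 z [19.9 22.5 25.3]
top 599.6662235752103 316.30142394105854 231.41046790488008 305999 amm px [507.72635784 157.97022915  43.53148645]
top amm>12 403 [514.3 159.9] [89.9 91.4] 71.5 z [13.6 37.3 48. ]
top amm>31 284 [508.2 162.4] [42.3 76.3] 65.7 z [32.3 41.2 48.9]
top lamp 124 [ 628.4 -257.4] [34.  33.3] 1.5 z [109.7 114.4 120.6]
top small 45 [ 645.1 -161.7] [40.6 36.5] 15.0 z [ 92.1  94.8 101.9]
top ledge 3075 [ 698.5 -214.1] [240.6 225. ] 84.2 z [81.8 86.4 90.3]
top panel 285 [ 466.8 -190.2] [215.1  13.4] 84.1 z [70.6 75.3 79.4]
top handle 148 [ 432.8 -185.6] [108.4  23.4] 89.9 z [44.2 50.3 55.1]
top floor 2146 [ 531.3 -192.9] [221.5 141.6] 84.1 z [16.6 22.  26.3]
```

View pics/crop.png

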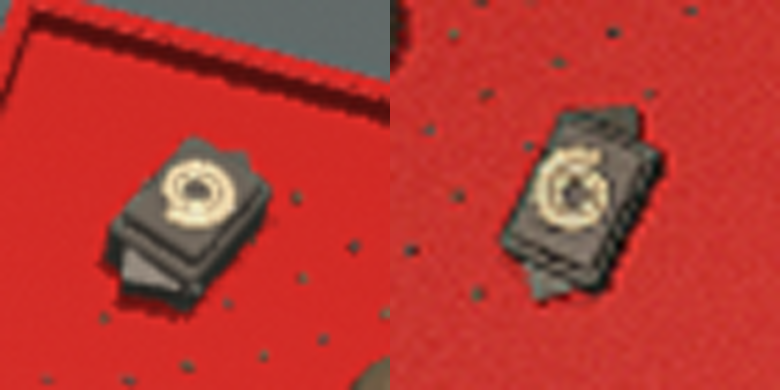

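The crop shows the light coiled fossil, roughly central on a grey-brown block, with its long axis at about -23° in world. It is the ammonite block at scene px (390,280) and top px (259,237). The cabinet yaw is about -5.8°, and the two button positions are consistent with the 95 mm spacing.

```bash
cat >> h.py <<'E'
from scipy.spatial.transform import Rotation as R
def ray(im,u,v,z):
    T=im["cam_to_world"]; d=T[:3,:3]@np.array([(u-im["cx"])/im["fx"],-(v-im["cy"])/im["fy"],-1]); o=T[:3,3]
    return o+d*(z-o[2])/d[2]
def togo(goal,yaw):  # yaw of tool x in world, deg, tool down
    o=get_obs(); r=R.from_rotvec(o["orientation"]); tgt=R.from_euler("ZX",[yaw,180],degrees=True)
    turn=(r.inv()*tgt).as_rotvec(degrees=True); s=np.array(goal)-o["ee_pos"]
    print("turn",turn.round(2),"shift after turn",tgt.inv().apply(s).round(1),"before",r.inv().apply(s).round(1),"t",o["t"],"q",o["qpos"].round(2))
E
python3 - <<'E'
from h import *
for c,b in(("scene",(370,262,40,40)),("top",(243,220,34,36))):
    im=get_image(c); x,y,w,h=b; p=im["pixels"][y:y+h,x:x+w].astype(int)
    m=(p[...,1]>120)&(p[...,2]-p[...,0]<110); n,l,s,ce=cv2.connectedComponentsWithStats(m.astype(np.uint8))
    k=1+s[1:,4].argmax(); print(c,s[k],ray(im,ce[k][0]+x,ce[k][1]+y,46).round(1))
    d=models.regions_of("ammonite",c)
    for r in d:
        v,u=np.nonzero(r["region"])
        if abs(u.mean()-(x+w/2))<15 and abs(v.mean()-(y+h/2))<15:
            P,_,_=world(im,r["region"]); P=P[(P[:,2]>36)]; rr=cv2.minAreaRect(P[:,:2].astype(np.float32)); print(rr, np.median(P,0))
            pc=P[:,:2]-P[:,:2].mean(0); w_,V=np.linalg.eigh(pc.T@pc); print("mean",P.mean(0),"axis",np.degrees(np.arctan2(V[1,1],V[0,1])))
togo([512,161,222.7],-23)
E
```

```text
scene [ 14  11  14  13 129] [514.8 163.1  46. ]
((512.642578125, 161.16859436035156), (36.90216827392578, 50.11563491821289), 66.45877075195312) [514.64118906 161.34731883  41.80735368]
mean [514.78104947 161.21545189  41.87048962] axis 152.76118591044892
top [11 11 10 12 74] [511.2 164.7  46. ]
((511.5763854980469, 160.66729736328125), (40.163856506347656, 63.50852584838867), 59.69777297973633) [508.71796365 161.37934037  42.72512712]
mean [508.61573176 162.08393409  42.6197381 ] axis 147.01278387113808
turn [ 0.   -0.   36.85] shift after turn [  33.5 -848.3   -0. ] before [ 535.6 -658.7   -0. ] t 1.65 q [-1.35  0.42  1.63  0.    1.09 -0.02]
```

Emit:
jog_arm(increments=[0,0,9.7,0,0,0,100,0,0,9.7,0,0,0,100,0,0,9.7,0,0,0,100,0,0,9.7,0,0,0,100,0,0,0,0,-30,0,100,0,0,0,0,-60,0,100,0,0,0,0,-60,0,100,0,0,0,0,-60,0,100,0,0,0,0,-60,0,100,0,0,0,0,-60,0,100,0,0,0,0,-60,0,100,0,0,0,0,-60,0,100])

```text
t: 3.15
ee_pos: [340.2, -197.2, 223.1]
orientation: [3.067, -0.679, 0.002]
ft_force: [1.3, 0.2, 0.2]
width: 87.9
grasp_force: 0.0
```

Emit:
jog_arm(increments=[0,0,0,0,-60,0,100,0,0,0,0,-60,0,100,0,0,0,0,-60,0,100,0,0,0,0,-60,0,100,0,0,0,0,-60,30,100,0,0,0,0,-60,40,100,0,0,0,0,-30,40,100,0,0,0,0,0,0,100])

```text
t: 4.15
ee_pos: [497.4, 144.9, 117.4]
orientation: [3.066, -0.674, -0.008]
ft_force: [-0.2, -0.3, -0.7]
width: 87.9
grasp_force: 0.0
```

```bash
python3 - <<'E'
from h import *
togo([512.5,161.5,8],-25)
im=get_image("scene"); cv2.imwrite("pics/a.png",cv2.resize(im["pixels"][200:360,300:500],(800,640))[:600])
E
```

```text
turn [0.2  0.24 0.21] shift after turn [  6.7 -21.4 109.4] before [  7.2 -21.8 109.3] t 4.15 q [0.26 0.43 1.93 0.   0.79 2.26]
```

Emit:
jog_arm(increments=[0,0,0,5,-12,20,100,0,0,0,0,0,20,100,0,0,0,0,0,0,100,0,0,0,0,0,0,100])

```text
t: 4.7
ee_pos: [509.1, 152.0, 81.7]
orientation: [-3.066, 0.68, -0.003]
ft_force: [0.1, 0.1, -0.4]
width: 88.0
grasp_force: 0.0
```

```bash
python3 - <<'E'
from h import *
togo([512.5,161.5,8],-25)
im=get_image("scene"); cv2.imwrite("pics/a.png",cv2.resize(im["pixels"][200:350,300:500],(800,600)))
E
```

```text
turn [-0.07 -0.09 -0.  ] shift after turn [ -0.9 -10.   73.7] before [-1.1 -9.9 73.8] t 4.7 q [ 0.27  0.5   1.92 -0.    0.72  2.28]
```

View pics/a.png

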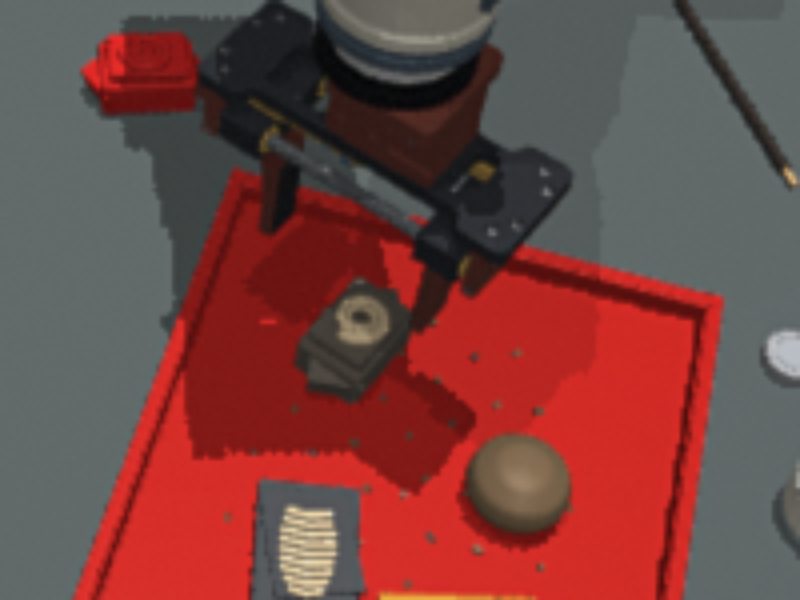

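The open fingers straddle the block (crop px 355,340) with their line parallel to its width. The nodule (520,480) and slab (305,540) are clear of them.

Emit:
jog_arm(increments=[0,0,0,-1,-10,0,100,0,0,0,0,0,25,100,0,0,0,0,0,25,100,0,0,0,0,0,15,100,0,0,0,0,0,8,100,0,0,0,0,0,0,100,0,0,0,0,0,0,100])

```text
t: 5.62
ee_pos: [512.3, 162.3, 7.7]
orientation: [-3.067, 0.678, -0.001]
ft_force: [0.9, 0.3, -0.2]
width: 87.9
grasp_force: 0.0
```

Emit:
jog_arm(increments=[0,0,0,0,0,0,40,0,0,0,0,0,0,30,0,0,0,0,0,0,20,0,0,0,0,0,0,20,0,0,0,0,0,0,20,0,0,0,0,0,0,20])

```text
t: 6.38
ee_pos: [511.8, 162.1, 7.1]
orientation: [3.067, -0.679, -0.0]
ft_force: [-0.4, -0.2, 0.4]
width: 42.0
grasp_force: 30.0
```

Emit:
jog_arm(increments=[0,0,0,0,0,-10,20,0,0,0,0,0,-25,20,0,0,0,0,0,-30,20,0,0,0,0,0,-35,20,0,0,0,0,0,-30,20,0,0,0,0,0,-20,20,0,0,-6.4,0,0,0,20,0,0,-6.4,0,0,0,20,0,0,-6.4,0,0,0,20,0,0,0,0,0,0,20])

```text
t: 7.62
ee_pos: [511.5, 162.1, 157.4]
orientation: [-3.138, 0.159, 0.0]
ft_force: [-0.7, 0.1, -2.6]
width: 42.0
grasp_force: 30.0
```

```bash
python3 - <<'E'
from h import *
o=get_obs();print(o["width"],o["grasp_force"],o["ft_force"],o["ee_pos"])
togo([528,-196.7,155],-5.8)
E
```

```text
42.01434648455095 29.97018188238144 [-0.65533324  0.12977628 -2.59938524] [511.4989643  162.06634557 157.40184557]
turn [-0.  0. -0.] shift after turn [ 52.7 355.3   2.4] before [ 52.7 355.3   2.4] t 7.625 q [0.28 0.38 1.87 0.   0.88 1.96]
```

Emit:
jog_arm(increments=[0,0,0,3,20,0,20,0,0,0,6,40,0,20,0,0,0,7,50,0,20,0,0,0,8,50,0,20,0,0,0,8,50,0,20,0,0,0,7,50,0,20,0,0,0,7,50,0,20,0,0,0,5,30,0,20,0,0,0,2,15,0,20,0,0,0,0,0,0,20,0,0,0,0,0,0,20])

```text
t: 9.0
ee_pos: [528.6, -195.5, 157.0]
orientation: [-3.137, 0.157, 0.001]
ft_force: [0.2, 0.0, -2.8]
width: 41.8
grasp_force: 30.0
```

```bash
python3 - <<'E'
from h import *
togo([528,-196.7,26],-5.8)
im=get_image("scene"); a=im["pixels"][170:320,130:330]
im=get_image("top"); b=im["pixels"][170:290,310:470]
cv2.imwrite("pics/b.png",np.hstack([cv2.resize(a,(400,300)),cv2.resize(b,(400,300))]))
E
```

```text
turn [-0.02  0.04  0.07] shift after turn [ -0.5   1.3 131. ] before [ -0.4   1.3 131. ] t 9.0 q [-0.38  0.42  1.81  0.    0.91  1.3 ]
```

View pics/b.png

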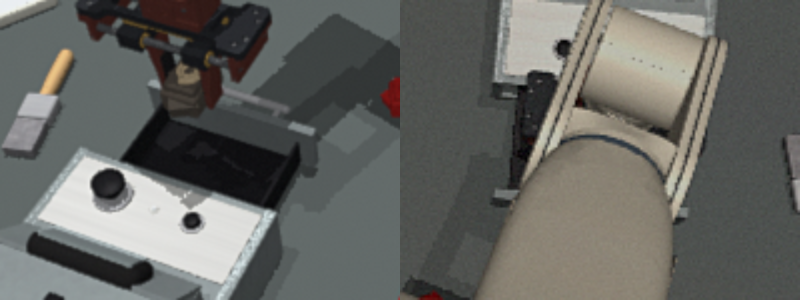

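The held block hangs over the open drawer (left half, px 185,95) and is clear of the front panel and the ledge. I'll lower it now.

Emit:
jog_arm(increments=[0,0,0,0,1,15,20,0,0,0,0,0,30,20,0,0,0,0,0,30,20,0,0,0,0,0,25,20,0,0,0,0,0,15,20,0,0,0,0,0,9,20,0,0,0,0,0,4,20,0,0,0,0,0,0,20,0,0,0,0,0,0,20])

```text
t: 10.22
ee_pos: [529.3, -197.6, 29.7]
orientation: [3.137, -0.157, 0.002]
ft_force: [-0.3, -1.0, -2.0]
width: 41.9
grasp_force: 30.0
```

Emit:
jog_arm(increments=[0,0,0,0,0,1.5,20,0,0,0,0,0,1.5,20,0,0,0,0,0,0,20,0,0,0,0,0,0,20])

```text
t: 10.72
ee_pos: [528.8, -197.4, 26.0]
orientation: [-3.138, 0.158, 0.0]
ft_force: [0.3, -0.3, -1.7]
width: 41.5
grasp_force: 30.0
```

Emit:
jog_arm(increments=[0,0,0,0,0,1,20,0,0,0,0,0,0.5,20,0,0,0,0,0,0,20,0,0,0,0,0,0,20])

```text
t: 11.22
ee_pos: [528.9, -197.4, 24.5]
orientation: [-3.138, 0.157, 0.0]
ft_force: [0.6, 0.2, -1.4]
width: 41.7
grasp_force: 30.0
```

Emit:
jog_arm(increments=[0,0,0,0,0,0.7,20,0,0,0,0,0,0,20,0,0,0,0,0,0,20])

```text
t: 11.6
ee_pos: [529.0, -197.4, 24.1]
orientation: [3.138, -0.157, 0.0]
ft_force: [0.2, 1.0, 1.6]
width: 42.0
grasp_force: 30.0
```

Emit:
jog_arm(increments=[0,0,0,0,0,0,52,0,0,0,0,0,0,60,0,0,0,0,0,0,75,0,0,0,0,0,0,75,0,0,0,0,0,0,75,0,0,0,0,0,-10,75,0,0,0,0,0,-30,75,0,0,0,0,0,-40,75,0,0,0,0,0,-40,75,0,0,0,0,0,-20,75,0,0,0,0,0,0,75])

```text
t: 12.98
ee_pos: [530.0, -197.8, 166.1]
orientation: [3.136, -0.157, 0.006]
ft_force: [-1.1, -0.2, -0.5]
width: 65.9
grasp_force: 0.0
```

Emit:
jog_arm(increments=[0,0,0,-30,0,0,40,0,0,0,-50,0,0,0,0,0,0,-45,0,0,0,0,0,0,-20,0,0,0,0,0,0,0,0,0,0,0,0,0,0,0,0,0])

```text
t: 13.72
ee_pos: [385.5, -183.2, 163.7]
orientation: [3.137, -0.158, 0.001]
ft_force: [0.5, 0.1, 0.4]
width: 9.7
grasp_force: 0.0
```

```bash
python3 - <<'E'
from h import *
togo([385.8,-182.3,30],-5.8)
im=get_image("scene"); cv2.imwrite("pics/c.png",cv2.resize(im["pixels"][170:320,130:330],(800,600)))
P,u,v=world(im,np.ones((480,640),bool))
for n,lo,hi in(("block",54,70),("panel",72,79)):
    m=(P[:,0]>420)&(P[:,0]<580)&(P[:,1]>-290)&(P[:,1]<-90)&(P[:,2]>lo)&(P[:,2]<hi)
    if n=="block": m&=(P[:,0]>490)&(P[:,0]<565)&(abs(P[:,1]+197)<60)
    print(n,m.sum(),P[m].mean(0).round(1), cv2.minAreaRect(P[m][:,:2].astype(np.float32)))
E
```

```text
turn [ 0.01 -0.03  0.05] shift after turn [  0.2  -0.9 133.7] before [ 1.000e-01 -9.000e-01  1.337e+02] t 13.725 q [-0.47  0.22  2.1   0.    0.82  1.2 ]
block 282 [ 531.7 -196.9   59.2] ((529.2201538085938, -197.77194213867188), (37.462127685546875, 50.80031204223633), 84.97662353515625)
panel 368 [ 470.9 -188.3   75.2] ((469.78594970703125, -189.62277221679688), (200.1913299560547, 15.057709693908691), 83.8526611328125)
```

View pics/c.png

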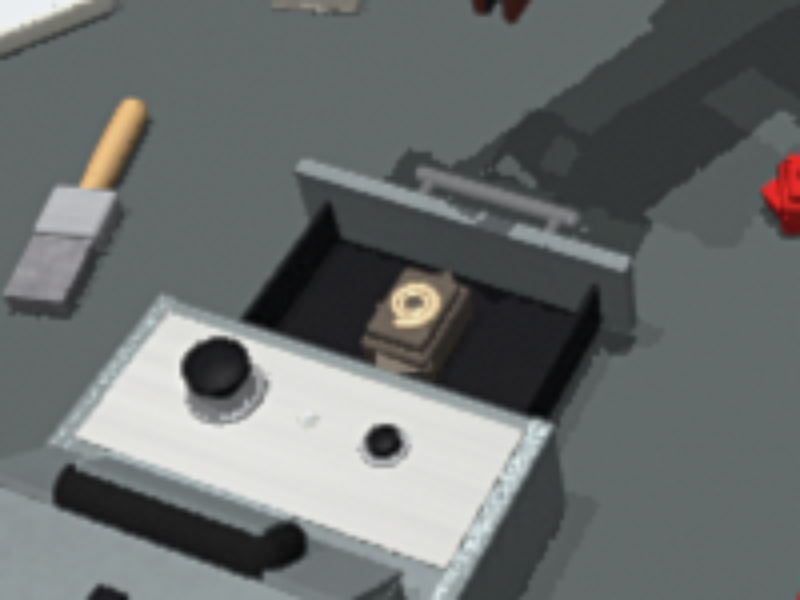

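The block lies fossil side up on the drawer floor (415,310), clear of the panel and walls. Next I push the handle.

Emit:
jog_arm(increments=[0,0,0,0,-1,25,0,0,0,0,0,0,40,0,0,0,0,0,0,40,0,0,0,0,0,0,20,0,0,0,0,0,0,8,0,0,0,0,0,0,0,0,0,0,0,8,0,0,0,0,0,0,8,0,0,0,0,0,0,8,0,0,0,0,0,0,0,0,0,0])

```text
t: 15.02
ee_pos: [409.7, -184.5, 31.2]
orientation: [3.137, -0.157, 0.002]
ft_force: [-0.1, -0.0, -0.1]
width: 0.4
grasp_force: 0.0
```

Emit:
jog_arm(increments=[0,0,0,6,0,0,0,0,0,0,8,0,0,0,0,0,0,10,0,0,0,0,0,0,12,0,0,0,0,0,0,12,0,0,0,0,0,0,12,0,0,0,0,0,0,12,0,0,0,0,0,0,12,0,0,0,0,0,0,10,0,0,0,0,0,0,8,0,0,0,0,0,0,0,0,0,0])

```text
t: 16.4
ee_pos: [511.4, -195.0, 31.1]
orientation: [3.137, -0.157, 0.003]
ft_force: [-0.5, -0.8, -0.0]
width: 0.4
grasp_force: 0.0
```

```bash
cat > p.py <<'E'
from h import *
o=get_obs(); print(o["ee_pos"].round(1),o["ft_force"].round(1),"d",(o["ee_pos"][:2]-[589.8,-203])@[.9949,-.101])
im=get_image("scene"); P,u,v=world(im,np.ones((480,640),bool))
m=(P[:,0]>420)&(P[:,0]<600)&(P[:,1]>-300)&(P[:,1]<-90)&(P[:,2]>71)&(P[:,2]<79)
q=(P[m][:,:2]-[589.8,-203])@np.array([[.9949],[-.101]])[:,0]; h=np.histogram(q,np.arange(-150,10,6)); print(h[0].tolist()); k=h[0].argmax(); print("panel d",np.median(q[abs(q-h[1][k]-3)<9]),"drawer",-6-np.median(q[abs(q-h[1][k]-3)<9]))
cv2.imwrite("pics/d.png",cv2.resize(im["pixels"][170:320,130:330],(800,600)))
E
python3 p.py
```

```text
[ 511.4 -195.    31.1] [-0.5 -0.8 -0. ] d -78.79953933320515
[0, 0, 0, 0, 0, 0, 0, 0, 0, 0, 0, 2, 3, 17, 4, 0, 0, 0, 0, 0, 21, 205, 237, 5, 0, 0]
panel d -17.340263682646416 drawer 11.340263682646416
```

Emit:
jog_arm(increments=[0,0,0,4,0,0,0,0,0,0,4,0,0,0,0,0,0,2,0,0,0,0,0,0,1,0,0,0,0,0,0,0,0,0,0,0,0,0,0,0,0,0])

```text
t: 17.2
ee_pos: [521.2, -195.6, 30.9]
orientation: [3.138, -0.157, 0.001]
ft_force: [0.2, -0.4, -0.9]
width: 0.2
grasp_force: 0.1
```

Emit:
jog_arm(increments=[0,0,0,2,0,0,0,0,0,0,2,0,0,0,0,0,0,0,0,0,0,0,0,0,0,0,0,0])

```text
t: 17.7
ee_pos: [525.3, -196.0, 30.9]
orientation: [3.138, -0.157, 0.001]
ft_force: [-0.1, 0.7, 0.0]
width: 0.7
grasp_force: 0.0
```

Emit:
jog_arm(increments=[0,0,0,1,0,0,0,0,0,0,1,0,0,0,0,0,0,0,0,0,0])

```text
t: 18.08
ee_pos: [525.8, -195.9, 30.7]
orientation: [-3.137, 0.157, 0.004]
ft_force: [-5.4, -1.1, 3.4]
width: 0.3
grasp_force: 2.6
```

Emit:
jog_arm(increments=[0,0,0,1,0,0,0,0,0,0,1,0,0,0,0,0,0,0,0,0,0,0,0,0,0,0,0,0])

```text
t: 18.58
ee_pos: [525.9, -195.8, 30.5]
orientation: [-3.136, 0.157, 0.009]
ft_force: [-10.0, -0.3, 6.8]
width: 0.7
grasp_force: 5.2
```

```bash
python3 p.py
```

```text
[ 525.9 -195.8   30.5] [-10.   -0.3   6.8] d -64.33818512004414
[0, 0, 0, 0, 0, 0, 0, 0, 0, 0, 0, 0, 0, 1, 2, 3, 20, 0, 0, 0, 0, 0, 1, 161, 31, 0]
panel d -8.04037413431607 drawer 2.0403741343160693
```

View pics/d.png

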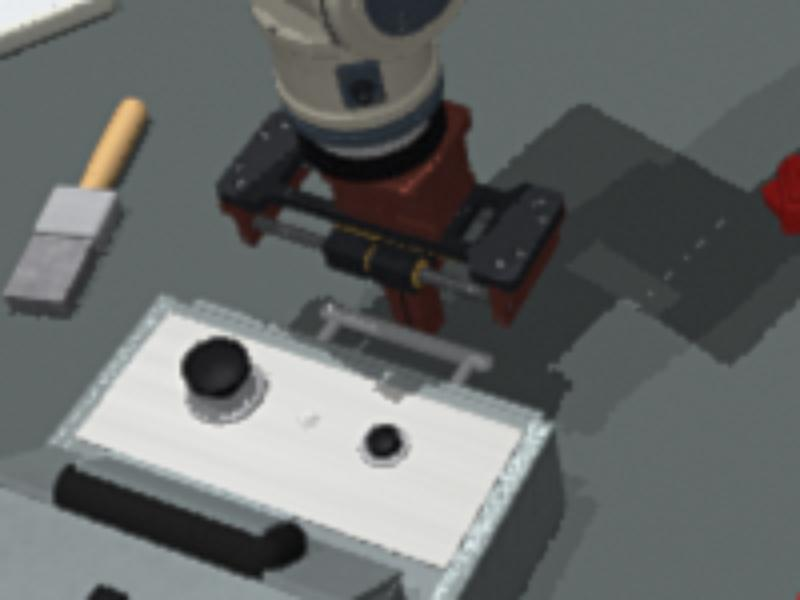

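The drawer panel is flush against the cabinet: the force climbed to 10 N with no motion, and the handle (410,335) is up close to the front face. Now I back off, rise and go above the lamp button (215,365).

Emit:
jog_arm(increments=[0,0,0,-10,0,0,0,0,0,0,-30,0,0,0,0,0,0,0,0,-40,0,0,0,0,0,0,-55,0,0,0,0,0,0,-50,0,0,0,0,0,0,0,0])

```text
t: 19.38
ee_pos: [492.0, -193.5, 179.9]
orientation: [3.135, -0.157, 0.014]
ft_force: [0.5, 0.1, -1.4]
width: 0.2
grasp_force: 0.0
```

```bash
python3 p.py; python3 -c "
from h import *
togo([629.5,-257.2,125],-5.8)"
```

```text
[ 492.  -193.5  179.9] [ 0.5  0.1 -1.4] d -98.28595338733791
[0, 0, 0, 0, 0, 0, 0, 0, 0, 0, 0, 0, 0, 0, 0, 0, 0, 0, 0, 0, 0, 0, 1, 160, 32, 0]
panel d -7.884818865478455 drawer 1.8848188654784552
turn [ 0.07 -0.28  0.05] shift after turn [144.9  50.   52.6] before [144.6  50.   53.4] t 19.425 q [-0.4   0.34  1.88  0.    0.91  1.27]
```

```bash
python3 - <<'E'
from h import *
for c in("scene","top"):
    im=get_image(c); P,u,v=world(im,np.ones((480,640),bool))
    d=(P[:,:2]-[589.8,-203])@np.array([.9949,-.101]); y=(P[:,:2]-[589.8,-203])@np.array([.101,.9949])
    for n,lo,hi in(("ledge",83,89),("panel",71,79)):
        m=(P[:,2]>lo)&(P[:,2]<hi)&(abs(y)<100)&(abs(d)<35)&((d>-15)|(n=="panel"))
        print(c,n,m.sum(),np.percentile(d[m],[1,3,10,50,90]).round(1))
E
```

```text
scene ledge 996 [ 0.6  1.6  3.7 16.5 31.1]
scene panel 188 [-11.5 -10.8 -10.3  -7.9  -5.6]
top ledge 199 [-2.4 -1.7  1.1 17.5 32.3]
top panel 77 [-14.6 -14.4 -13.4  -8.6   1.6]
```

Emit:
jog_arm(increments=[0,0,0,20,8,0,0,0,0,0,40,14,0,0,0,0,0,40,14,0,0,0,0,0,30,10,0,0,0,0,0,15,4,0,0,0,0,0,0,0,20,0,0,0,0,0,0,20,0,0,0,0,0,0,0,0,0,0,0,0,0,0,0])

```text
t: 20.65
ee_pos: [628.0, -256.5, 135.6]
orientation: [-3.137, 0.157, 0.001]
ft_force: [0.4, -0.0, 0.3]
width: 0.7
grasp_force: 0.0
```

```bash
python3 - <<'E'
from h import *
togo([629.5,-257.2,115],-5.8)
im=get_image("scene"); cv2.imwrite("pics/e.png",cv2.resize(im["pixels"][170:320,130:330],(800,600)))
E
```

```text
turn [-0.01  0.04  0.06] shift after turn [ 1.6  0.6 20.6] before [ 1.6  0.6 20.6] t 20.65 q [-0.41  0.6   1.56 -0.    0.99  1.27]
```

View pics/e.png

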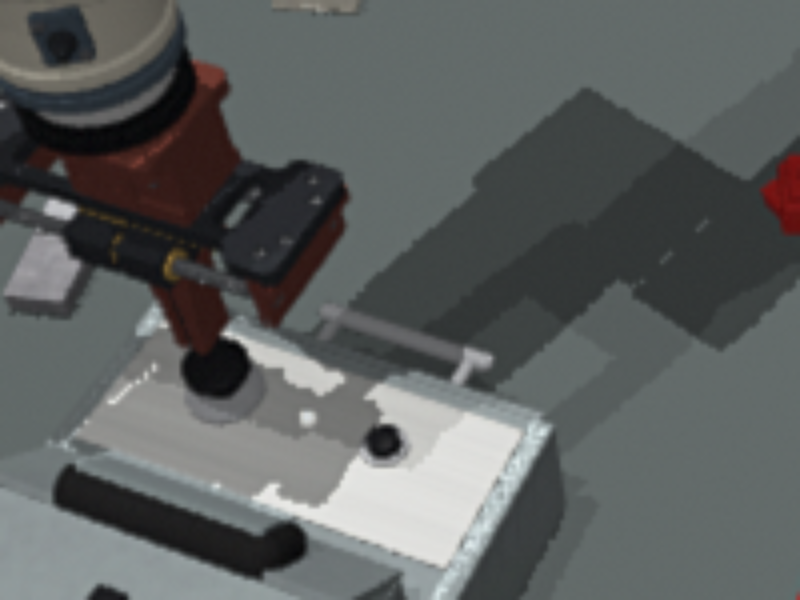

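The closed fingers are right above the mushroom head (215,365), the small button (383,440) is clear and the drawer is shut. Its panel front sits at -11.5 mm against the -12 mm expected. I'll press now.

Emit:
jog_arm(increments=[0,0,0,1.5,0.5,10,0,0,0,0,0,0,6,0,0,0,0,0,0,3,0,0,0,0,0,0,3,0,0,0,0,0,0,3,0,0,0,0,0,0,2,0,0,0,0,0,0,0,0,0,0,0,0,0,0,0])

```text
t: 21.7
ee_pos: [629.8, -257.3, 109.6]
orientation: [3.138, -0.157, 0.0]
ft_force: [-2.2, 1.3, 6.7]
width: 0.1
grasp_force: 3.4
```

Emit:
jog_arm(increments=[0,0,0,0,0,2,0,0,0,0,0,0,2,0,0,0,0,0,0,1,0,0,0,0,0,0,0,0,0,0,0,0,0,0,0])

```text
t: 22.32
ee_pos: [630.0, -257.4, 107.0]
orientation: [3.137, -0.158, 0.001]
ft_force: [-9.4, 4.0, 22.5]
width: 0.3
grasp_force: 11.1
```

Emit:
jog_arm(increments=[0,0,0,0,0,-0.8,0,0,0,0,0,0,0,0,0,0,0,0,0,0,0,0,0,0,0,0,0,0])

```text
t: 22.82
ee_pos: [629.9, -257.3, 107.0]
orientation: [3.137, -0.157, 0.001]
ft_force: [-7.1, 1.9, 18.1]
width: 0.5
grasp_force: 8.6
```

```bash
python3 - <<'E'
from h import *
for i in range(4):
    get_image("scene"); o=get_obs(); print(o["ee_pos"].round(2),o["ft_force"].round(1))
E
```

```text
[ 629.95 -257.31  107.04] [-7.7  2.6 17.1]
[ 629.94 -257.34  107.03] [-6.6  2.3 17.4]
[ 629.94 -257.31  107.03] [-6.6  2.6 17.9]
[ 629.92 -257.31  107.02] [-7.6  3.  17.4]
```

The hold is steady at z = 107, on the stop, with about 19 N. I'm handing in.

```bash
python3 -c "
from workcell import job
print(job.close_job())"
```

```text
the job is handed in; nothing more can be done
None
```

I handed the job in at about 23 s of the 58 s: the ammonite is fossil side up in the drawer, the drawer reads shut in the images, and the lamp button is held on its stop at about 19 N; no verdict came back.

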